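# Fill stroke: staining jar under the reagent dispenser

## Task

The washed staining jar was left to drain upside down on the draining board: turn it the right way up and stand it on the reagent dispenser's base, centred under the spout. Lift the dispenser's valve selector, turn it until its grip is in line with the spout and let it drop into its notch. Only when jar and valve are both ready, press the plunger down through its soft first stop as far as the stiff second stop, hold it there for a moment and let it come all the way back up; leave everything else where it stands.

Things in the scene. Friction and masses are not known exactly. Their poses are not given: they have to be found in the camera images.
- jar: Staining jar: square, straight-sided, open jar of white plastic, 48 x 48 mm outside, 70 mm high, walls 4 mm, floor 5 mm, about 0.1 kg. Origin: centre of the outer face of its floor. z points from the floor to the open mouth (straight down at the start: it stands mouth down on the draining board, origin on top, 68.5 mm over the worktop); x and y are normal to its sides.
- jar_mouth (a point): Centre of the jar's open mouth, 70 mm from the jar's origin along its z axis; axes as the jar's.
- dispenser: Fixed reagent dispenser: an amber bottle (86 mm diameter) on a grey base plate; white pump head. Origin: on the worktop under the bottle's axis; z up; -x is its front (spout side). Base plate: x -177 to +55, y -55 to +55 mm, 6 mm thick, black square pad under the spout. Pump head: x -104 to +28, y -23 to +23, z 132 to 160 mm, with the plunger on the bottle's axis and the selector 75 mm before it.
- spout_tip (a point): Outlet of the thin bent steel spout (9 mm thick), 130 mm in front of the bottle's axis and 114.5 mm above the worktop; the spout's highest part reaches 151 mm. The jar, standing upright on the 6 mm base plate, ends 38 mm below it. Axes as the dispenser's.
- plunger_top (a point): Centre of the top face of the plunger's round black thumb plate (41 mm diameter), 216 mm above the worktop when up; moves down with the plunger. z up.
- selector_grip (a point): On the axis of the valve selector, in its upright grip bar (black, 44 mm long, 13 mm thick); 190 mm above the worktop when dropped. The bar spans from 14.5 mm below to 10.5 mm above this point and stands on a 47 mm round disc. Rises and turns with the selector. The bar lies along (cos 60, -sin 60 degrees) in the point's own xy axes, which are the dispenser's at joint selector = 0.
- plunger (a joint): Travel of the plunger against its weak spring, m: 0 up, 0.014 when its plate meets the steel sleeve (the soft first stop; 1.5 N at the top rising to 4 N). Springs back when released.
- stop_sleeve (a joint): Further travel of plunger and sleeve together after the first stop, m: 0 up, 0.006 at the stiff second stop (9 N to start, 14 N at the end). So the plate goes down 20 mm in all. Springs back when released.
- selector (a joint): Turn of the valve selector, rad, anticlockwise seen from above: about 0 = recirculate (bar 60 degrees from the spout line; here it starts), 1.05 = dispense (bar in line with the spout). It turns only while it is lifted; pins under it hold it in either notch, with about 0.08 rad of play.
- selector_lift (a joint): Lift of the selector along its vertical axis, m: 0 dropped into a notch; it must be pulled up at least 0.008 against a spring and its weight (4 to 6 N) to turn, at most 0.012; let go over a notch it drops back to 0.
- specimen_cup: Bystander, loose: capped specimen cup, 62 mm diameter, 68 mm high, upright on the draining board. Origin: centre of its underside.
- tube_block: Bystander, loose: black tube block, 70 (x) x 105 (y) x 34 mm. Origin: centre of its underside.
- timer: Bystander, loose: white bench timer, 76 x 76 x 22 mm. Origin: centre of its underside.
- tube_lying: Bystander, loose: capped sample tube, 74 mm long (x), 16 mm thick, lying on the strip of worktop (world x 0.385 to 0.49 m) in front of the draining board. Origin: middle of its underside.
- dropper_a: Bystander, loose: upright dropper bottle, 36 mm diameter, 99 mm high. Origin: centre of its underside.
- dropper_b: Bystander, loose: upright dropper bottle, 36 mm diameter, 99 mm high. Origin: centre of its underside.
- label_roll: Bystander, loose: white label roll, 67 mm diameter, 39 mm high. Origin: centre of its underside.
- orange_cup: Fixed: upturned orange measuring cup on the draining board, 75 mm across, 66 mm high. Origin: centre of its underside.
- drainer_bits: Fixed bits on the draining board. Relative to the origin (world axes, mm): a white cap, 40 mm across, 16 mm high, at x -87, y +65; a yellow cap, 30 mm across, 14 mm high, at x -132, y +30; a mug, 80 mm across, 95 mm high, at x +59, y -80. The steel draining board is flat, 1.5 mm below the worktop, inside x 0.523 to 0.892, y -0.295 to 0.065 (world, m), with a 4 mm high rim round it.

How it is judged:
By the outcome, as a careful person would: the job done as asked, in the order asked, and still so for the second after the job is handed in, with the robot touching nothing.
It also fails if it takes over 72 s, if anything falls off the work surface, if the arm or the gripper's body presses on something with over 40 N, if the wrist force passes 120 N, or if a joint passes its speed limit or range.

## Robot

A 6-joint arm with a two-finger parallel gripper is mounted at the origin on a cart in front of the work surface, level with it; the furniture and walls round the work are solid. World frame = base frame: x ahead of the robot, y to its left, z up, the work surface at z = 0. Lengths are in m, angles in rad, forces in N, time in s.
With the tool pointing down it reaches from about 0.375 to 0.975 m from the base axis. Payload 3.8 kg.
Tool frame: the origin (TCP) lies midway between the tips of the shut fingers; the grasp point (between the pads) lies 19 mm behind it; z points along the fingers, y is the line along which they close (so a half turn about z gives the same grasp; the last joint's range is limited). The gripper opens to 88 mm and grips with 3 to 60 N. Pads are 18 mm wide; open, the fingers measure 123 mm over their backs; the gripper's body (75 mm by 187 mm) begins 45 mm behind the grasp point.
Start: joints at [1.168, 0.264, 1.604, -0, 1.274, -0.037], TCP at [0.241, 0.63, 0.239] pointing down, gripper open.
Joint ranges: [-2.63, 2.63], [-0.94, 2.18], [0.31, 2.57], [-1.31, 4.45], [0, 2.66], [-2.55, 2.55]. Speed limits (rad/s): [2.57, 2.57, 3.14, 3.14, 3.14, 3.14].

## Interface

Orientations are given as a rotation vector (axis times angle).
In Python, from cell import manip, inverse_kinematics, cams, order gives the robot as it stands. Calls block until the motion is done:
- manip.move_pose(position, orientation): joint-space move of the TCP to a pose.
- manip.move_linear(position, rate=0.15, rot=None): straight line of the TCP; rot=None keeps the orientation; rate is the mean speed in m/s.
- manip.set_joints(angles): joint-space move.
- manip.set_gripper(opening, force=None): finger opening in m; force is the grip in N (None keeps the last); returns when the fingers have stopped.
- manip.dwell(seconds).
- inverse_kinematics(position, orientation): joint angles nearest the present ones, or None.
- manip.state(): the state.
- cams.capture(name): name is "side" or "top" or "wrist"; returns a dict with "image" (384x512x3 uint8, blue, green, red), "z_map" (384x512 float32, m along the optical axis (not along the pixel's ray), 0 where there is no reading), "intrinsics" (3x3 intrinsics, pixels), "k1" (the pictures are not rectified: a ray, as slopes to the right and down, at radius r is drawn at 1 + k1 r^2 times it, then the intrinsics apply), "position" and "orientation" of the camera in the world; the wrist camera has in their place "T_tool_cam" (4x4, takes a point from camera to tool coordinates, whose origin is the TCP and whose axes are the flange's). Camera axes: x right, y down, z forward; pixel columns grow to the right and rows downward; lengths in m; the calibration is good to about 2 mm. A picture is of the moment at which its call begins: read the wrist's pose just before it.
A pose or a line that the arm cannot do raises manip.IKError and nothing moves.
- order.close_job(): hands the job in; it is judged then, once.
The state is a dict: "clock": time; "joint_pos": joint angles; "joint_velocities": joint speeds; "tau": joint torques, N m; "tool_pos": TCP position; "tcp_rot": TCP orientation; "contact_force": force on the tool from outside, world axes, zero at the start; "moment": the same for the moment, N m; "gripper_width": finger opening in m; "grasp_force": force on a finger pad.
Only numpy, scipy, OpenCV 4.12 (cv2) and the standard library are available. Lean on these libraries where they do the work, as an engineer would, in place of code of your own. Each camera call takes 0.05 s, during which the arm holds its last target. There are 200 camera calls.

## Working session

There is one attempt and no reset: what is moved stays moved. The work goes in short steps, each a Python script; the robot and the scene stay as the last script left them, time stands still between calls to the robot, and variables do not carry over. Pictures are saved under pics/ and viewed, at most 10 in all, crops included, and the job is handed in when it is done.

```bash
ls; mkdir -p pics; cat > h.py <<'E'
import numpy as np, cv2, pickle
from scipy.spatial.transform import Rotation as R
def rays(c):
    K=c["intrinsics"];h,w=c["z_map"].shape
    u,v=np.meshgrid(np.arange(w),np.arange(h))
    d=np.stack([(u-K[0,2])/K[0,0],(v-K[1,2])/K[1,1]],-1)
    s=d.copy()
    for _ in range(10): s=d/(1+c["k1"]*(s**2).sum(-1,keepdims=True))
    return s
def ori(o):
    o=np.array(o); return o if o.shape==(3,3) else R.from_rotvec(o).as_matrix()
def world(c):
    s=rays(c);z=c["z_map"];P=np.concatenate([s*z[...,None],z[...,None]],-1)
    if "T" in c: T=c["T"]; W=P@T[:3,:3].T+T[:3,3]
    else: W=P@ori(c["orientation"]).T+np.array(c["position"])
    W[z<=0]=np.nan
    return W
def cap(cams,manip,name):
    st=manip.state(); c=dict(cams.capture(name))
    if name=="wrist":
        T=np.eye(4);T[:3,:3]=ori(st["tcp_rot"]);T[:3,3]=st["tool_pos"];c["T"]=T@c["T_tool_cam"]
    return c
E
python3 - <<'E'
from h import *
from cell import manip,cams
print(manip.state())
for n in["top","side"]:
    c=cap(cams,manip,n);pickle.dump(c,open(n+".pkl","wb"))
    print(n,c["position"],c["orientation"],c["intrinsics"],c["k1"])
    cv2.imwrite(f"pics/{n}0.png",cv2.resize(c["image"],(800,600)))
E
```

```text
pics
{'clock': 0.0, 'joint_pos': array([ 1.16812603e+00,  2.64737943e-01,  1.60535575e+00,  1.54922391e-05,
        1.27368818e+00, -3.68920269e-02]), 'joint_velocities': array([-0.00103279, -0.00081256,  0.0012367 , -0.00042192,  0.00121989,
       -0.00153824]), 'tau': array([ 7.47561317e-04, -5.02134597e+01, -3.56867838e+01,  7.25755119e-02,
        2.98167940e-02, -1.52264665e-04]), 'tool_pos': array([0.24114867, 0.62970386, 0.2374081 ]), 'tcp_rot': array([-0.57128274, -3.08871167,  0.00335051]), 'contact_force': array([-0.35508262, -0.10000735,  0.15032738]), 'moment': array([-0.01166485, -0.02553378, -0.01335322]), 'grasp_force': 0.0, 'gripper_width': 0.08822527113131684}
top [0.35807663 0.12319323 1.43881268] [-2.10297535  2.14628155 -0.20232436] [[419.18899427   0.         254.25246761]
 [  0.         419.18899427 193.83925917]
 [  0.           0.           1.        ]] -0.13267532202964516
side [ 0.15649041 -0.69273292  0.78102957] [-2.13420288  0.51113901 -0.29346391] [[365.06594083   0.         254.46523535]
 [  0.         365.06594083 188.38384036]
 [  0.           0.           1.        ]] -0.011825917199965627
```

View pics/top0.png

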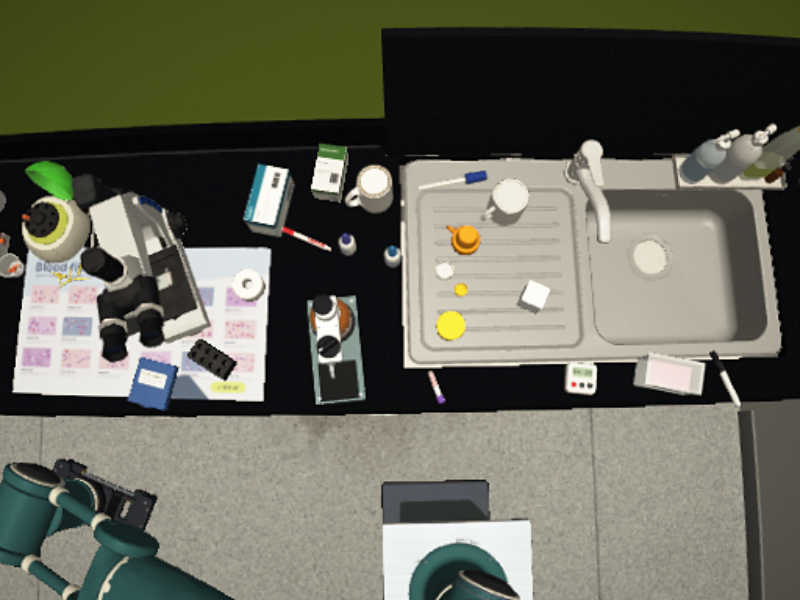

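View pics/side0.png

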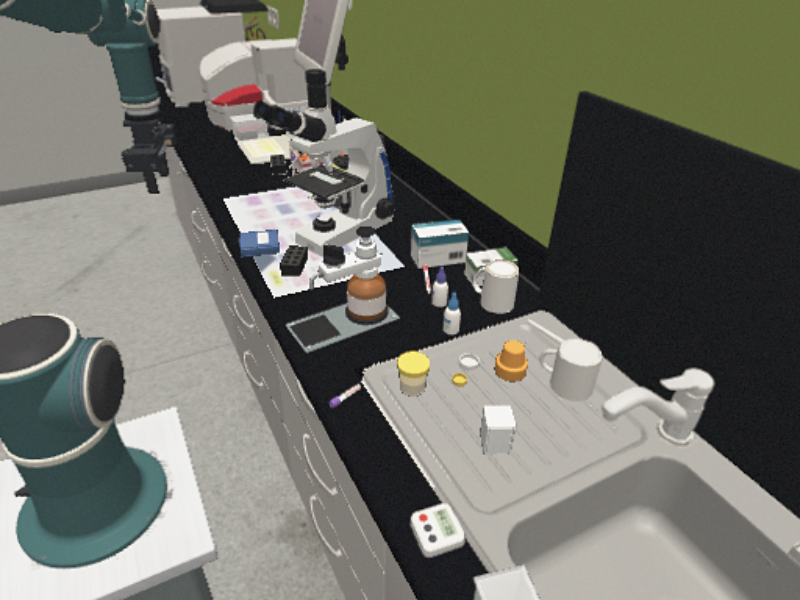

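Top view (800x600): jar at (535,294), rotated about 25°; dispenser's base at (337,350) with its spout side towards the robot, plunger near (325,303), selector near (328,347). The specimen cup at (452,325), the orange cup at (466,240) and the timer at (580,378) stand near the jar.

```bash
python3 - <<'E'
from h import *
c=pickle.load(open("top.pkl","rb"));W=world(c);im=c["image"]
np.set_printoptions(precision=4,suppress=True)
def reg(x0,x1,y0,y1,z0,z1,W=W):
    m=np.zeros(W.shape[:2],bool);m[int(y0*.64):int(y1*.64),int(x0*.64):int(x1*.64)]=1
    return m&(W[...,2]>z0)&(W[...,2]<z1)
def rect(m,n,W=W):
    p=W[m]; r=cv2.minAreaRect((p[:,:2]*1000).astype(np.float32)); print(n,len(p),p.mean(0),r)
rect(reg(510,560,270,320,.06,.08),"jar")
rect(reg(305,360,280,335,.20,.235),"plunger")
rect(reg(305,360,325,375,.184,.215),"selbar")
rect(reg(305,360,325,375,.165,.184),"seldisc")
rect(reg(305,360,280,400,.148,.164),"head")
rect(reg(430,475,305,345,.055,.085),"cup")
rect(reg(300,370,290,410,.1,.13),"spout")
# base plate by colour: bluish grey
hsv=cv2.cvtColor(im,cv2.COLOR_BGR2HSV)
print("pix base",im[int(395*.64),int(316*.64)],im[int(375*.64),int(360*.64)],W[int(375*.64),int(360*.64)], im[int(380*.64),int(338*.64)])
# enlarged crop
x0,x1,y0,y1=190,245,185,262
cv2.imwrite("pics/disp.png",cv2.resize(im[y0:y1,x0:x1],None,fx=7,fy=7,interpolation=cv2.INTER_CUBIC))
s=pickle.load(open("side.pkl","rb"));cv2.imwrite("pics/sdisp.png",cv2.resize(s["image"][140:228,175:265],None,fx=6,fy=6,interpolation=cv2.INTER_CUBIC))
E
```

```text
jar 213 [ 0.632  -0.1793  0.0686] ((632.2450561523438, -179.96714782714844), (48.83314895629883, 49.831085205078125), 63.622005462646484)
plunger 141 [0.5904 0.2599 0.2159] ((590.6024780273438, 260.0918273925781), (38.06446075439453, 38.64268112182617), 64.44144439697266)
selbar 74 [0.5147 0.253  0.1984] ((515.585693359375, 253.3214111328125), (13.07601547241211, 42.72751235961914), 38.01417541503906)
seldisc 115 [0.5144 0.2517 0.1752] ((521.1227416992188, 254.06724548339844), (62.51210403442383, 43.19442367553711), 15.435029983520508)
head 266 [0.5389 0.2524 0.1585] ((544.8245849609375, 255.634033203125), (151.92234802246094, 46.17124938964844), 5.035547256469727)
cup 280 [0.5688 0.0044 0.0667] ((568.3777465820312, 5.1015777587890625), (59.94786071777344, 59.71078872680664), 89.36966705322266)
spout 17 [0.5824 0.236  0.1109] ((532.2849731445312, 236.2620391845703), (12.137253761291504, 148.12847900390625), 87.47985076904297)
pix base [157 165 146] [158 167 144] [0.4702 0.2021 0.0071] [33 34 34]
```

View pics/disp.png

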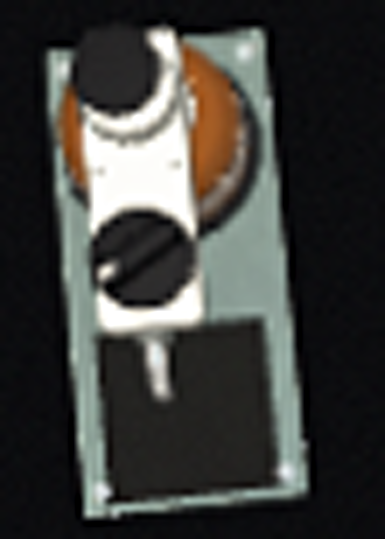

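Crop: plunger plate at (117,70), selector disc at (145,257) with its bar about 60° off the spout line, spout tip at (160,395) over the pad. The dispenser's yaw is about 5°. I'll refine with the wrist camera above it.

```bash
cat >> h.py <<'E'
def rotd(psi): # tool down, closing axis at yaw psi (deg)
    z=np.array([0,0,-1.]);y=np.array([np.cos(np.radians(psi)),np.sin(np.radians(psi)),0])
    return R.from_matrix(np.c_[np.cross(y,z),y,z]).as_rotvec()
def rott(yaw,el,flip=1): # tool dir in vertical plane of heading yaw, elevation el (deg; <-90 points back)
    a,e=np.radians([yaw,el]);f=np.array([np.cos(a),np.sin(a),0])
    z=np.cos(e)*f+np.array([0,0,np.sin(e)]);y=flip*np.array([-np.sin(a),np.cos(a),0])
    return R.from_matrix(np.c_[np.cross(y,z),y,z]).as_rotvec()
E
python3 - <<'E'
from h import *
from cell import manip,cams,inverse_kinematics
np.set_printoptions(precision=4,suppress=True)
c=pickle.load(open("top.pkl","rb"));W=world(c)
m=(W[...,0]>.38)&(W[...,0]<.85)&(W[...,1]>.33)&(W[...,1]<.8)&(np.hypot(W[...,0],W[...,1])<.85)
print("max z left",np.nanmax(W[m][:,2]))
m=(W[...,0]>.4)&(W[...,2]>.2)&(W[...,2]<.6); 
p=W[m];print("min r of z>.2 near left",np.min(np.hypot(*p[p[:,1]>.35][:,:2].T)))
s=manip.state()
manip.move_linear([.241*.93,.63*.93,.45],rate=.3)
manip.move_pose([.50,.245,.40],rotd(35))
w=cap(cams,manip,"wrist");pickle.dump(w,open("w1.pkl","wb"))
print(manip.state()["clock"],manip.state()["tool_pos"],w["T"])
cv2.imwrite("pics/w1.png",cv2.resize(w["image"],(800,600)))
E
```

```text
max z left 0.45179184130339356
min r of z>.2 near left 0.7151267494402848
2.65 [0.4997 0.246  0.4001] [[ 0.8184  0.5493  0.1689  0.4563]
 [ 0.5747 -0.7823 -0.2403  0.3077]
 [ 0.0001  0.2937 -0.9559  0.5463]
 [ 0.      0.      0.      1.    ]]
```

View pics/w1.png

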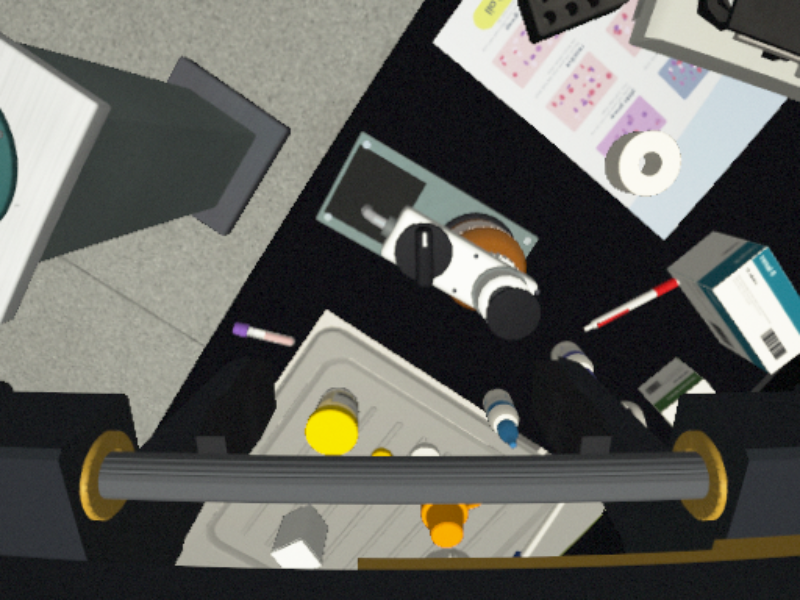

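Wrist view: plunger at (513,312), selector disc at (423,250), spout tip at (372,212), pad around (375,185). Next I'll fit these.

```bash
python3 - <<'E'
from h import *
np.set_printoptions(precision=4,suppress=True)
w=pickle.load(open("w1.pkl","rb"));W=world(w);im=w["image"].astype(int)
t=pickle.load(open("top.pkl","rb"));Wt=world(t)
def near(W,x,y,r,z0,z1): return W[(np.hypot(W[...,0]-x,W[...,1]-y)<r)&(W[...,2]>z0)&(W[...,2]<z1)]
for n,V in(("w",W),("t",Wt)):
    for l,a in(("plunger",(.59,.26,.03,.208,.225)),("bar",(.515,.253,.03,.193,.206)),("disc",(.515,.253,.03,.168,.182)),("spout",(.461,.25,.03,.1,.16)),("head",(.535,.255,.08,.154,.164))):
        p=near(V,*a)
        if len(p)>4: print(n,l,len(p),p.mean(0),cv2.minAreaRect((p[:,:2]*1000).astype(np.float32)),cv2.minEnclosingCircle((p[:,:2]*1000).astype(np.float32)))
# plate corners read from w1.png (z=6mm)
def pt(c,u,v,z):
    s=rays(c)[int(round(v)),int(round(u))]; d=c["T"][:3,:3]@np.r_[s,1];o=c["T"][:3,3]
    return o+d*(z-o[2])/d[2]
for u,v in((362,133),(318,217),(538,239)): print(pt(w,u*.64,v*.64,.006))
# plate mask
m=(W[...,2]>-.003)&(W[...,2]<.014)&(im.min(-1)>90)&(np.abs(W[...,0]-.53)<.15)&(np.abs(W[...,1]-.25)<.09)
m=cv2.morphologyEx(m.astype(np.uint8),cv2.MORPH_OPEN,np.ones((2,2)))>0
p=W[m];print("plate",len(p),p.mean(0),cv2.minAreaRect((p[:,:2]*1000).astype(np.float32)))
p=near(W,.632,-.18,.045,.06,.075);print("jar",len(p),p.mean(0) if len(p) else"")
E
```

```text
w plunger 919 [0.5873 0.2608 0.2161] ((587.7133178710938, 260.49383544921875), (39.43079376220703, 38.44727325439453), 38.42626190185547) ((587.5836791992188, 260.8089294433594), 20.332868576049805)
w bar 388 [0.5124 0.2545 0.1999] ((512.9422607421875, 253.76870727539062), (11.777030944824219, 42.19298553466797), 35.974647521972656) ((512.5738525390625, 253.2923126220703), 21.32664680480957)
w disc 706 [0.512  0.2545 0.1758] ((512.683349609375, 254.3268280029297), (45.856773376464844, 43.68175506591797), 39.70328140258789) ((513.3640747070312, 253.85165405273438), 23.374221801757812)
w spout 294 [0.4759 0.2508 0.1507] ((476.97442626953125, 246.8066864013672), (36.05302047729492, 31.258169174194336), 32.690757751464844) ((474.8599548339844, 251.09793090820312), 20.384746551513672)
w head 1352 [0.539  0.2595 0.1597] ((545.2760009765625, 256.5422058105469), (135.71441650390625, 45.473541259765625), 5.368863105773926) ((544.482666015625, 265.4758605957031), 68.11137390136719)
t plunger 141 [0.5904 0.2599 0.2159] ((590.6024780273438, 260.0918273925781), (38.06446075439453, 38.642681121826
[... 402 characters left out ...]
894664764404) ((515.0670166015625, 253.23805236816406), 22.880420684814453)
t spout 50 [0.477  0.2505 0.149 ] ((476.4507751464844, 247.6763916015625), (33.553550720214844, 23.381263732910156), 28.034751892089844) ((475.01055908203125, 251.91307067871094), 17.627756118774414)
t head 222 [0.5419 0.2532 0.1595] ((544.106201171875, 255.757568359375), (138.38853454589844, 45.98935317993164), 4.6465935707092285) ((544.5736694335938, 250.00559997558594), 69.62467193603516)
[0.4102 0.298  0.006 ]
[0.4203 0.1943 0.006 ]
[0.6382 0.3171 0.006 ]
plate 1931 [nan nan nan] ((530.9203491210938, 254.6385498046875), (235.24644470214844, 106.33043670654297), 6.522357940673828)
jar 488 [ 0.6271 -0.1747  0.0679]
```

```bash
python3 - <<'E'
from h import *
from cell import manip,cams,inverse_kinematics
np.set_printoptions(precision=4,suppress=True)
X,Y=.5143,.2535; yaw=5.2
def st(l):
    s=manip.state();print(l,round(s["clock"],2),s["tool_pos"],s["contact_force"],s["moment"],round(s["gripper_width"],4),s["grasp_force"])
rv=rotd(yaw-60+90)
manip.set_gripper(.036)
manip.move_pose([X,Y,.24],rv); print(manip.state()["joint_pos"])
manip.move_linear([X,Y,.180],rate=.08); st("down")
manip.set_gripper(.0,force=30); st("grip")
manip.move_linear([X,Y,.1905],rate=.04); st("lift")
q=np.array(manip.state()["joint_pos"]);q[5]-=1.05
manip.set_joints(q); st("turned")
p=manip.state()["tool_pos"];manip.move_linear([p[0],p[1],.1815],rate=.03); st("lower")
manip.set_gripper(.036); st("open"); 
manip.move_linear([p[0],p[1],.25],rate=.15)
manip.move_pose([.50,.245,.40],rotd(95))
w=cap(cams,manip,"wrist");pickle.dump(w,open("w2.pkl","wb"));W=world(w)
for x,r,a,b in((.514,.03,.185,.215),):
    p=W[(np.hypot(W[...,0]-x,W[...,1]-.2535)<r)&(W[...,2]>a)&(W[...,2]<b)];print(p.mean(0),np.percentile(p[:,2],[5,50,95]),cv2.minAreaRect((p[:,:2]*1000).astype(np.float32)))
cv2.imwrite("pics/w2.png",cv2.resize(w["image"],(800,600)))
E
```

```text
[ 0.4145  0.0716  1.8222  0.      1.2464 -0.1998]
down 5.12 [0.5146 0.2537 0.1803] [-0.6235 -1.1348  0.4966] [-0.0289  0.0268  0.0103] 0.0362 0.0
grip 5.59 [0.514  0.2533 0.1805] [-2.6583 -1.0047  4.4746] [-0.3101  0.5383  0.0305] 0.0125 29.98703459277749
lift 6.01 [0.5139 0.2533 0.1898] [-0.171   0.3016 -5.7747] [-0.0421 -0.1196  0.0177] 0.0127 29.99023311305791
turned 6.99 [0.5143 0.2542 0.1898] [ 1.1731  3.9394 -5.7594] [ 0.8291 -0.2121 -0.037 ] 0.0126 29.99646870419383
lower 7.42 [0.5143 0.2542 0.1815] [ 0.7159  3.4611 -3.628 ] [ 0.6784 -0.1635 -0.07  ] 0.0129 29.99769425019622
open 7.94 [0.5143 0.2541 0.1817] [-0.0868 -0.1371  0.2361] [ 0.0491 -0.005   0.003 ] 0.036 0.0
[0.5114 0.253  0.1992] [0.1954 0.1999 0.2016] ((513.1848754882812, 253.37205505371094), (42.68543243408203, 12.976645469665527), 5.084453105926514)
```

Valve dropped into its dispense notch (bar yaw 5.1°). Now the jar: wrist look and reachability of the two-step flip.

```bash
python3 - <<'E'
from h import *
from cell import manip,cams,inverse_kinematics
np.set_printoptions(precision=3,suppress=True)
manip.move_pose([.55,-.15,.40],rotd(64))
w=cap(cams,manip,"wrist");pickle.dump(w,open("w3.pkl","wb"));W=world(w)
p=W[(np.hypot(W[...,0]-.632,W[...,1]+.18)<.05)&(W[...,2]>.06)&(W[...,2]<.08)]
if len(p): print(len(p),p.mean(0),cv2.minAreaRect((p[:,:2]*1000).astype(np.float32)))
cv2.imwrite("pics/w3.png",cv2.resize(w["image"],(800,600)))
print(manip.state()["joint_pos"],manip.state()["clock"])
def tcp(g,rv): return np.array(g)+.019*R.from_rotvec(rv).as_matrix()[:,2]
for fl in(1,-1):
  for yaw in (-26.4,):
    for el in(-125,-130,-90,-40,-35):
        for g in((.63,-.177,.038),(.63,-.177,.15),(.57,-.15,.038)):
            rv=rott(yaw,el,fl);q=inverse_kinematics(tcp(g,rv),rv);print(fl,el,g,q)
  for yaw in(5.2,15,30):
    rv=rott(yaw,-35,fl);print("place",fl,yaw,inverse_kinematics(tcp((.4595,.2485,.041),rv),rv),inverse_kinematics(tcp((.34,.235,.1),rv),rv))
E
```

```text
860 [ 0.628 -0.181  0.068] ((629.5744018554688, -181.373046875), (47.17464065551758, 49.202728271484375), 63.54872131347656)
[-0.308  0.007  1.603  0.     1.532 -1.427] 10.775
1 -125 (0.63, -0.177, 0.038) [-0.345  0.788  1.363  0.067  1.598 -1.474]
1 -125 (0.63, -0.177, 0.15) [-0.345  0.679  1.321  0.068  1.749 -1.464]
1 -125 (0.57, -0.15, 0.038) [-0.338  0.684  1.546  0.07   1.52  -1.474]
1 -130 (0.63, -0.177, 0.038) [-0.348  0.844  1.299  0.073  1.693 -1.475]
1 -130 (0.63, -0.177, 0.15) [-0.348  0.734  1.264  0.075  1.838 -1.464]
1 -130 (0.57, -0.15, 0.038) [-0.341  0.738  1.489  0.077  1.609 -1.476]
1 -90 (0.63, -0.177, 0.038) [-0.312  0.433  1.819 -0.     0.89  -1.422]
1 -90 (0.63, -0.177, 0.15) [-0.312  0.308  1.754 -0.     1.079 -1.422]
1 -90 (0.57, -0.15, 0.038) [-0.3    0.331  1.966 -0.     0.845 -1.41 ]
1 -40 (0.63, -0.177, 0.038) [-0.224  0.288  2.356  3.62   0.402  1.28 ]
1 -40 (0.63, -0.177, 0.15) [-0.224  0.04   2.33   4.268  0.201  0.606]
1 -40 (0.57, -0.15, 0.038) [-0.186  0.202  2.483  3.643  0.447  1.291]
1 -35 (0.63, -0.177, 0.038) [-0.213  0.323  2.387  3.536  0.54
[... 673 characters left out ...]
177, 0.038) [-0.312  0.433  1.819 -0.     0.89   1.72 ]
-1 -90 (0.63, -0.177, 0.15) [-0.312  0.308  1.754 -0.     1.079  1.72 ]
-1 -90 (0.57, -0.15, 0.038) [-0.3    0.331  1.966 -0.     0.845  1.732]
-1 -40 (0.63, -0.177, 0.038) [-0.224  0.288  2.356  3.62   0.402 -1.861]
-1 -40 (0.63, -0.177, 0.15) [-0.224  0.04   2.33   4.268  0.201 -2.536]
-1 -40 (0.57, -0.15, 0.038) [-0.186  0.202  2.483  3.643  0.447 -1.851]
-1 -35 (0.63, -0.177, 0.038) [-0.213  0.323  2.387  3.536  0.549 -1.768]
-1 -35 (0.63, -0.177, 0.15) [-0.213  0.055  2.372  3.871  0.306 -2.133]
-1 -35 (0.57, -0.15, 0.038) [-0.173  0.247  2.513  3.566  0.601 -1.759]
place -1 5.2 None None
place -1 15 None None
place -1 30 None None
```

View pics/w3.png

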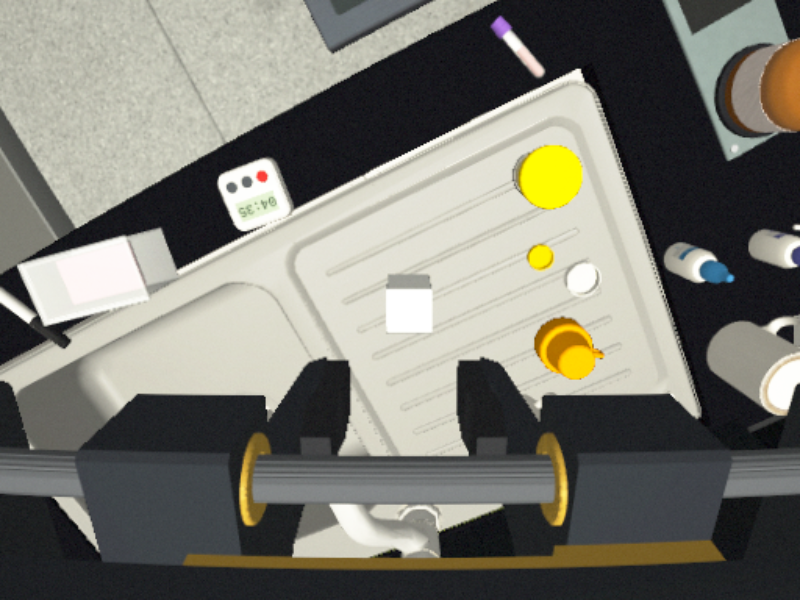

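The forward tilt is impractical here (wrist flip, place unreachable), so I'll tilt sideways. Checking that plane:

```bash
python3 - <<'E'
from h import *
from cell import manip,inverse_kinematics
np.set_printoptions(precision=2,suppress=True)
def tcp(g,rv): return np.array(g)+.019*R.from_rotvec(rv).as_matrix()[:,2]
for yaw in(63.6,-116.4):
 for fl in(1,-1):
  print("yaw",yaw,fl)
  for el in(-130,-110,-90,-70,-50,-40,-35):
    rv=rott(yaw,el,fl)
    print(el,[inverse_kinematics(tcp(g,rv),rv) for g in((.631,-.18,.038),(.61,-.165,.15))])
  for h in((75,85,95) if yaw>0 else (-85,-75,-105)):
    rv=rott(h,-35,fl);print("place",h,inverse_kinematics(tcp((.4595,.2485,.041),rv),rv),inverse_kinematics(tcp((.45,.1 if yaw>0 else .38,.15),rv),rv))
E
```

```text
yaw 63.6 1
-130 [array([-0.03,  0.63,  1.67, -0.66,  1.25, -2.36]), array([-0.01,  0.47,  1.69, -0.63,  1.38, -2.44])]
-110 [None, None]
-90 [None, None]
-70 [None, None]
-50 [array([-0.63,  0.53,  1.85,  0.8 ,  1.07,  2.46]), None]
-40 [array([-0.69,  0.6 ,  1.83,  0.93,  1.19,  2.32]), array([-0.7 ,  0.4 ,  1.87,  0.89,  1.29,  2.45])]
-35 [array([-0.72,  0.64,  1.82,  0.99,  1.25,  2.27]), array([-0.72,  0.44,  1.87,  0.95,  1.34,  2.4 ])]
place 75 [-0.08  0.31  2.4   1.44  0.95  2.1 ] [-0.44  0.08  2.35  1.03  1.23  2.33]
place 85 [-0.09  0.36  2.31  1.26  1.03  2.13] [-0.42  0.16  2.26  0.93  1.32  2.28]
place 95 [-0.08  0.42  2.22  1.11  1.12  2.13] [-0.38  0.23  2.17  0.84  1.4   2.23]
yaw 63.6 -1
-130 [array([-0.03,  0.63,  1.67, -0.66,  1.25,  0.78]), array([-0.01,  0.47,  1.69, -0.63,  1.38,  0.7 ])]
-110 [array([-0.16,  0.5 ,  1.75, -0.39,  1.03,  0.53]), array([-0.14,  0.34,  1.75, -0.36,  1.19,  0.48])]
-90 [array([-0.32,  0.44,  1.81, -0.  ,  0.89,  0.14]), array([-0.3 ,  0.27,  1.8 , -0.  ,  1.07,  0.16])]
-70 [array([-0.48,  0.44,  1.85,  0.45,  0.91, -0.31]), array([
[... 1651 characters left out ...]
.4 -1
-130 [array([-0.63,  0.53,  1.85,  0.8 ,  1.07,  2.46]), None]
-110 [None, None]
-90 [None, None]
-70 [None, None]
-50 [array([-0.03,  0.63,  1.67, -0.66,  1.25, -2.36]), array([-0.01,  0.47,  1.69, -0.63,  1.38, -2.44])]
-40 [array([ 0.02,  0.71,  1.63, -0.76,  1.38, -2.28]), array([ 0.04,  0.54,  1.66, -0.74,  1.49, -2.36])]
-35 [array([ 0.04,  0.76,  1.6 , -0.81,  1.44, -2.24]), array([ 0.06,  0.58,  1.64, -0.79,  1.55, -2.33])]
place -85 [ 0.83  0.65  1.8  -0.65  1.49 -2.07] [ 0.95  0.65  1.54 -0.57  1.75 -2.14]
place -75 [ 0.87  0.6   1.88 -0.75  1.4  -2.11] [ 1.    0.6   1.62 -0.66  1.67 -2.21]
place -105 [ 0.73  0.72  1.66 -0.47  1.63 -1.96] [ 0.86  0.72  1.41 -0.39  1.9  -1.97]
```

```bash
cat >> h.py <<'E'
def tcp(g,rv,back=0): return np.array(g)+(.019-back)*R.from_rotvec(rv).as_matrix()[:,2]
def st(manip,l):
    s=manip.state();print(l,round(s["clock"],2),s["tool_pos"].round(4),s["contact_force"].round(2),round(s["gripper_width"],4),round(s["grasp_force"],1),s["joint_pos"].round(2))
E
python3 - <<'E'
from h import *
from cell import manip,cams
H=63.6;a=rott(H,-127,-1);b=rott(H,-37,-1)
G=np.array([.631,-.1805,.0385])
manip.set_gripper(.088)
manip.move_pose(tcp(G+[0,0,.01],a,.11),a); st(manip,"pre")
manip.move_linear(tcp(G,a),rate=.1); st(manip,"at")
manip.set_gripper(0,force=25); st(manip,"grip")
manip.move_linear(tcp(G+[0,0,.10],a),rate=.12)
L=np.array([.615,-.165,.0235])
manip.move_pose(tcp(L+[0,0,.12],b),b); st(manip,"rot")
manip.move_linear(tcp(L+[0,0,.01],b),rate=.15)
manip.move_linear(tcp(L,b),rate=.03); st(manip,"laid")
w=cap(cams,manip,"side");cv2.imwrite("pics/s1.png",cv2.resize(w["image"][120:384,150:502],(800,600)))
E
```

```text
pre 13.51 [ 0.6557 -0.1317  0.1219] [ 0.46 -0.02 -0.69] 0.0882 0.0 [ 0.04  0.54  1.57 -0.57  1.4   0.71]
at 14.84 [ 0.6268 -0.1905  0.0241] [-0.28 -0.1  -0.71] 0.0881 0.0 [-0.04  0.61  1.68 -0.63  1.22  0.75]
grip 15.53 [ 0.6259 -0.1907  0.0234] [-0.11  0.38  0.34] 0.0477 25.0 [-0.04  0.61  1.68 -0.63  1.22  0.75]
rot 17.88 [ 0.6213 -0.1508  0.1313] [-0.57 -0.33 -2.47] 0.0479 25.0 [-0.71  0.44  1.86  0.93  1.31 -0.73]
laid 19.24 [ 0.6219 -0.1516  0.0122] [-0.47 -1.32  0.01] 0.0476 25.0 [-0.71  0.62  1.88  0.98  1.2  -0.89]
```

View pics/s1.png

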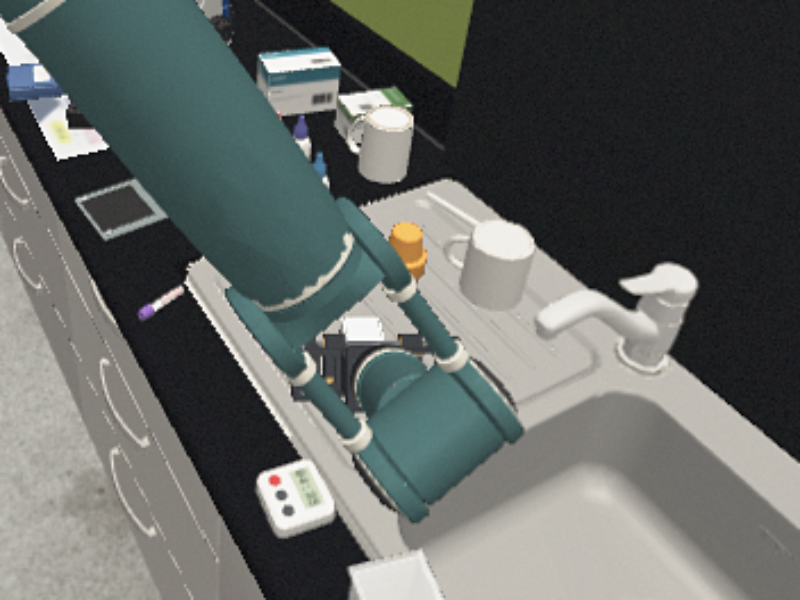

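Jar now lies on its side in the gripper at (362,328), with the wrist clear of timer and tap. Next: release, regrasp from the other side, turn upright.

```bash
python3 - <<'E'
from h import *
from cell import manip,cams
H=63.6;a=rott(H,-127,-1);b=rott(H,-37,-1);f=np.array([np.cos(np.radians(H)),np.sin(np.radians(H)),0])
L=np.array([.615,-.165,.0235])
manip.set_gripper(.088); st(manip,"open")
manip.move_linear(tcp(L,b,.10),rate=.15)
manip.move_linear(tcp(L,b,.10)+[0,0,.08],rate=.2)
G=L+.008*f; G[2]=.0265
manip.move_pose(tcp(G+[0,0,.015],a,.11),a); st(manip,"pre")
c=cap(cams,manip,"top");W=world(c)
p=W[(np.hypot(W[...,0]-.62,W[...,1]+.165)<.05)&(W[...,2]>.036)&(W[...,2]<.055)]
if len(p): print(len(p),p.mean(0),cv2.minAreaRect((p[:,:2]*1000).astype(np.float32)),"expect",L+.005*f)
manip.move_linear(tcp(G,a),rate=.1); st(manip,"at")
manip.set_gripper(0,force=25); st(manip,"grip")
manip.move_linear(tcp(G+[0,0,.12],a),rate=.15)
manip.move_pose(tcp([.58,-.12,.16],b),b); st(manip,"rot")
w=cap(cams,manip,"side");cv2.imwrite("pics/s2.png",cv2.resize(w["image"][120:384,150:502],(800,600)))
E
```

```text
open 20.02 [ 0.6217 -0.1514  0.0121] [0.91 0.14 0.53] 0.0882 0.0 [-0.71  0.62  1.88  0.98  1.2  -0.89]
pre 22.73 [ 0.6416 -0.1095  0.1127] [-0.    0.54 -0.4 ] 0.0881 0.0 [ 0.07  0.54  1.61 -0.56  1.4   0.74]
293 [ 0.62663938 -0.15698733  0.04626095] ((627.5397338867188, -157.3176727294922), (70.37987518310547, 49.263484954833984), 59.43901824951172) expect [ 0.61722318 -0.16052144  0.0235    ]
at 24.15 [ 0.6143 -0.1679  0.0121] [ 0.33 -0.61  0.62] 0.088 0.0 [-0.01  0.61  1.72 -0.62  1.21  0.79]
grip 24.83 [ 0.6138 -0.168   0.0115] [1.04 0.79 0.31] 0.0478 25.0 [-0.01  0.61  1.72 -0.62  1.21  0.79]
rot 27.15 [ 0.5863 -0.1059  0.1478] [ 0.2   0.21 -1.29] 0.0477 25.0 [-0.69  0.33  1.98  0.94  1.29 -0.73]
```

View pics/s2.png

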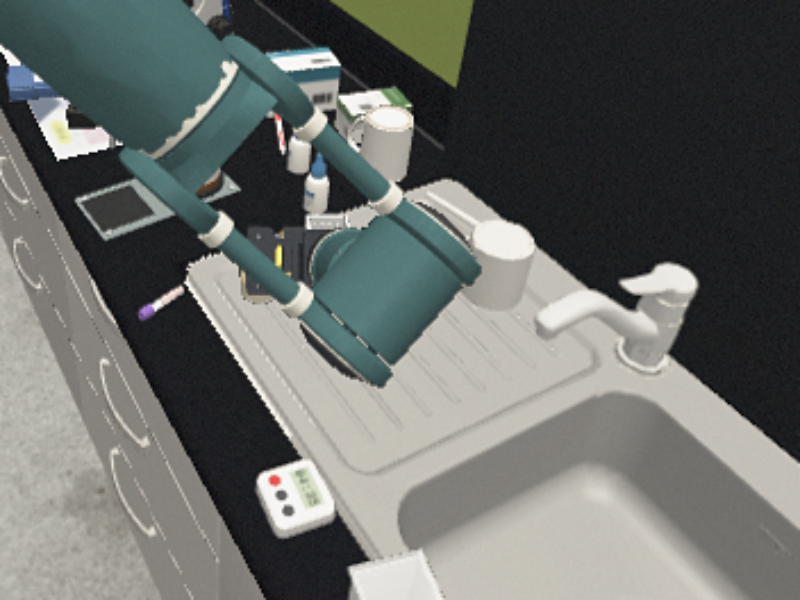

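Jar is held upright (its rim shows at (325,222)). The top camera hinted it slid a few mm at release, so I'll measure its rim in the hand.

```bash
python3 - <<'E'
from h import *
from cell import manip,cams
np.set_printoptions(precision=4,suppress=True)
H=63.6;f=np.array([np.cos(np.radians(H)),np.sin(np.radians(H)),0])
s=manip.state();t=R.from_rotvec(s["tcp_rot"]).as_matrix()[:,2];G=s["tool_pos"]-.019*t;print("G",G,np.degrees(np.arcsin(t[2])))
for n in("top","side"):
    c=cap(cams,manip,n);W=world(c);im=c["image"]
    k=(np.hypot(W[...,0]-G[0],W[...,1]-G[1])<.05)&(W[...,2]>.11)&(W[...,2]<.25)&(im.min(-1)>110)
    p=W[k]; print(n,len(p))
    if len(p)<10: continue
    z=np.percentile(p[:,2],[2,25,50,75,90,98]);print(z)
    r=p[p[:,2]>z[4]-.006]; print(r.mean(0),cv2.minAreaRect((r[:,:2]*1000).astype(np.float32)))
    A=np.c_[r[:,:2]-r[:,:2].mean(0),np.ones(len(r))];print("slope",np.linalg.lstsq(A,r[:,2],rcond=None)[0])
E
```

```text
G [ 0.5798 -0.1193  0.1594] -37.039813453897665
top 311
[0.1253 0.1338 0.1751 0.1942 0.2132 0.2179]
[ 0.566  -0.1481  0.2166] ((571.476318359375, -152.87100219726562), (21.594715118408203, 62.2197265625), 72.53614044189453)
slope [ 0.0227 -0.017   0.2166]
side 123
[0.1761 0.184  0.1898 0.1939 0.1954 0.1961]
[ 0.5889 -0.1014  0.1934] ((587.3073120117188, -106.13278198242188), (23.317176818847656, 46.92287826538086), 65.8884048461914)
slope [-0.0205 -0.0506  0.1934]
```

```bash
python3 - <<'E'
from h import *
from cell import manip,cams
np.set_printoptions(precision=4,suppress=True)
H=63.6;f=np.array([np.cos(np.radians(H)),np.sin(np.radians(H)),0])
G=np.array([.5798,-.1193,.1594])
for n in("top","side"):
    c=cap(cams,manip,n);W=world(c);im=c["image"]
    k=(W[...,2]>.186)&(W[...,2]<.203)&(np.abs((W-G)@f-.0045)<.035)&(np.hypot(W[...,0]-G[0],W[...,1]-G[1])<.045)&(im.min(-1)>110)
    r=W[k]; print(n,len(r),r.mean(0),np.median(r[:,2]),np.percentile(r[:,2],90),cv2.minAreaRect((r[:,:2]*1000).astype(np.float32)))
    print("along f",np.percentile((r-G)@f,[0,2,98,100]),"lat",np.percentile((r-G)@[f[1],-f[0],0],[0,2,98,100]))
    A=np.c_[(r-G)@f,(r-G)@[f[1],-f[0],0],np.ones(len(r))];print("slope",np.linalg.lstsq(A,r[:,2],rcond=None)[0])
E
```

```text
top 92 [ 0.5838 -0.116   0.1937] 0.1940434988401356 0.19827539355220178 ((584.0292358398438, -114.36585998535156), (48.29753494262695, 49.62497329711914), 65.0443115234375)
along f [-0.0178 -0.0171  0.03    0.0307] lat [-0.023  -0.023   0.0263  0.0269]
slope [ 0.0041 -0.0293  0.1937]
side 76 [ 0.5903 -0.1013  0.1922] 0.19304464739778465 0.1954602807897744 ((587.5383911132812, -106.05097961425781), (24.3353328704834, 49.24067306518555), 71.02926635742188)
along f [0.0003 0.004  0.0262 0.0275] lat [-0.0228 -0.022   0.0243  0.0254]
slope [-0.1298  0.0042  0.1949]
```

Rim at z≈0.195, so the grasp is about 35 mm above the jar's floor. The jar is level with its axis about 5 mm ahead of the grasp. Now placing with contact sensing.

```bash
python3 - <<'E'
from h import *
from cell import manip,cams
H=78.;b=rott(H,-37,-1);f=np.array([np.cos(np.radians(H)),np.sin(np.radians(H)),0])
S=np.array([.4595,.2485,0]);G=S-.005*f
manip.move_pose(tcp([.47,.06,.17],b),b); st(manip,"a")
manip.move_linear(tcp(G-.11*f+[0,0,.055],b),rate=.2)
manip.move_linear(tcp(G+[0,0,.052],b),rate=.1)
f0=manip.state()["contact_force"][2];st(manip,"over")
z=.052
while z>.036:
    z-=.001;manip.move_linear(tcp(G+[0,0,z],b),rate=.02)
    d=manip.state()["contact_force"][2]-f0
    if z<.048 and d>2.5: break
print("z",z,d); st(manip,"down")
w=cap(cams,manip,"side");cv2.imwrite("pics/s3.png",cv2.resize(w["image"][120:250,150:310],(800,600)))
E
```

```text
a 28.25 [0.4744 0.0741 0.159 ] [ 0.35 -0.42 -0.4 ] 0.0479 25.0 [-0.48  0.11  2.24  0.92  1.3  -0.78]
over 30.36 [0.4617 0.2582 0.0405] [ 0.01  0.   -2.21] 0.0475 25.0 [-0.08  0.27  2.38  1.33  0.95 -0.96]
z 0.038999999999999986 7.229818561802801
down 33.61 [0.4618 0.2587 0.0283] [-2.07 -2.17  5.02] 0.0479 25.0 [-0.08  0.3   2.38  1.35  0.95 -1.  ]
```

View pics/s3.png

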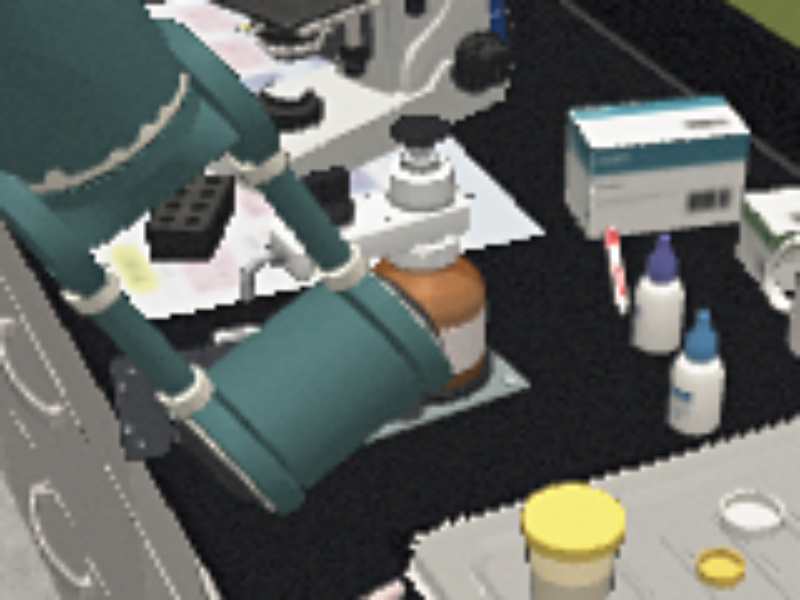

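```bash
python3 - <<'E'
from h import *
from cell import manip,cams
H=78.;b=rott(H,-37,-1);f=np.array([np.cos(np.radians(H)),np.sin(np.radians(H)),0])
S=np.array([.4595,.2485,0]);G=S-.005*f
manip.move_linear(tcp(G+[0,0,.0402],b),rate=.02);st(manip,"ease")
manip.set_gripper(.085); st(manip,"open")
manip.move_linear(tcp(G+[0,0,.0402],b,.12),rate=.12)
manip.move_linear(tcp(G+[0,0,.0402],b,.12)+[0,0,.15],rate=.25);st(manip,"up")
manip.set_gripper(0.0,force=20)
manip.move_pose([.48,.235,.40],rotd(35)); st(manip,"look")
for n in("wrist","top"):
    c=cap(cams,manip,n);W=world(c);im=c["image"]
    pickle.dump(c,open(n+"4.pkl","wb"))
    k=(W[...,2]>.066)&(W[...,2]<.084)&(np.hypot(W[...,0]-.46,W[...,1]-.2485)<.045)&(im.min(-1)>90)
    r=W[k]
    if len(r)>5: print(n,len(r),np.median(r[:,2]),cv2.minAreaRect((r[:,:2]*1000).astype(np.float32)))
    for nm,x,y,rr,z0,z1 in(("plunger",.589,.26,.03,.208,.225),("bar",.514,.2535,.03,.193,.206)):
        p=W[(np.hypot(W[...,0]-x,W[...,1]-y)<rr)&(W[...,2]>z0)&(W[...,2]<z1)]
        if len(p)>5: print(n,nm,cv2.minAreaRect((p[:,:2]*1000).astype(np.float32)),np.median(p[:,2]))
    if n=="wrist": cv2.imwrite("pics/w4.png",cv2.resize(im[60:240,160:400],(800,600)))
E
```

```text
ease 33.91 [0.4616 0.2583 0.0284] [ 1.03  0.38 -1.32] 0.048 25.0 [-0.08  0.3   2.38  1.35  0.95 -0.99]
open 34.61 [0.4616 0.2585 0.0288] [ 1.25 -0.44 -0.15] 0.0851 0.0 [-0.08  0.3   2.38  1.35  0.95 -0.99]
up 36.51 [0.4408 0.165  0.2495] [ 0.5   0.71 -0.48] 0.0851 0.0 [-0.32 -0.16  2.29  0.96  1.32 -0.52]
look 38.68 [0.4791 0.2348 0.3983] [ 0.16 -0.26 -0.92] 0.0005 0.0 [ 0.41 -0.06  1.67  0.    1.53 -0.2 ]
wrist 321 0.07560954327322728 ((459.46221923828125, 246.155517578125), (48.291893005371094, 48.224246978759766), 77.90274810791016)
wrist plunger ((587.2681884765625, 260.1976623535156), (39.037559509277344, 38.64914321899414), 34.844600677490234) 0.21608141688568436
wrist bar ((513.4241333007812, 253.17776489257812), (44.22888946533203, 13.100987434387207), 5.406836032867432) 0.200166531433403
top 18 0.07637457267079872 ((464.4834289550781, 249.29837036132812), (19.410043716430664, 62.7833366394043), 32.26125717163086)
```

View pics/w4.png

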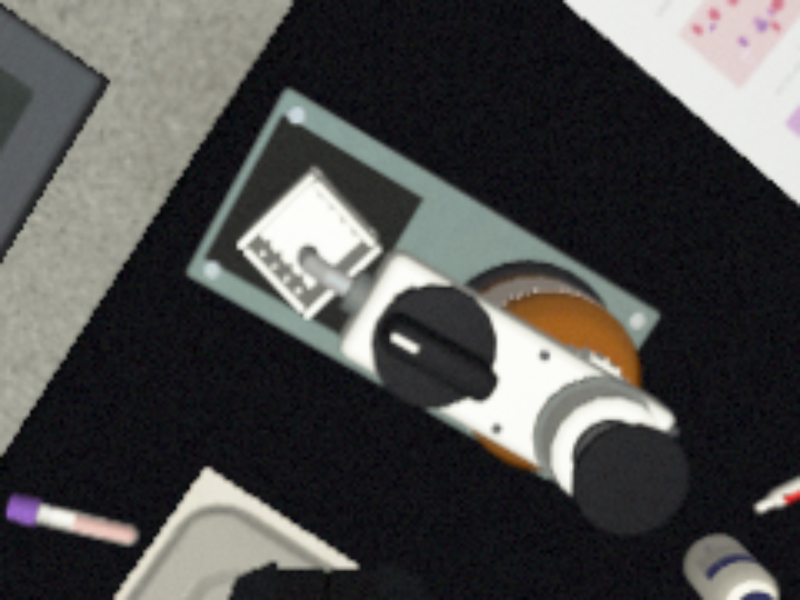

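Jar stands upright on the pad, within about 3 mm of the spout axis. The selector bar is in line at z 0.200 (dropped). Now the plunger.

```bash
python3 - <<'E'
from h import *
from cell import manip,cams
X,Y=.5885,.2603;rv=rotd(35)
manip.move_pose([X,Y,.26],rv)
manip.move_linear([X,Y,.22],rate=.08);st(manip,"above");f0=manip.state()["contact_force"][2]
z=.205;manip.move_linear([X,Y,z],rate=.03);st(manip,"mid")
while z>.1925:
    z-=.001;manip.move_linear([X,Y,z],rate=.02);s=manip.state();F=s["contact_force"][2]-f0
    print(round(z,4),s["tool_pos"][2].round(4),F.round(1))
    if F>22: break
manip.dwell(1.0);st(manip,"hold")
manip.move_linear([X,Y,.222],rate=.04);manip.move_linear([X,Y,.30],rate=.15)
manip.move_pose([.48,.235,.42],rv);manip.dwell(.3)
c=cap(cams,manip,"wrist");W=world(c);im=c["image"]
for nm,x,y,rr,z0,z1 in(("plunger",.589,.26,.03,.19,.225),("bar",.514,.2535,.03,.193,.206),("jar",.46,.2485,.045,.066,.084)):
    k=(np.hypot(W[...,0]-x,W[...,1]-y)<rr)&(W[...,2]>z0)&(W[...,2]<z1)
    if nm=="jar":k&=im.min(-1)>90
    p=W[k];print(nm,cv2.minAreaRect((p[:,:2]*1000).astype(np.float32)),np.median(p[:,2]))
st(manip,"end")
E
```

```text
above 40.18 [0.5883 0.2603 0.2196] [ 0.41  0.26 -0.05] 0.0004 0.0 [ 0.38  0.22  1.7   0.    1.23 -0.23]
mid 40.83 [0.5892 0.2606 0.2057] [1.93 0.79 2.82] 0.0003 1.5 [ 0.38  0.23  1.71 -0.    1.2  -0.23]
0.204 0.2044 3.4
0.203 0.2031 3.5
0.202 0.2024 4.4
0.201 0.2023 8.6
0.2 0.2015 9.9
0.199 0.2007 10.6
0.198 0.1998 10.0
0.197 0.199 10.8
0.196 0.1982 10.8
0.195 0.1974 13.4
0.194 0.1966 12.9
0.193 0.1962 15.5
0.192 0.1962 18.7
hold 45.08 [0.5891 0.2605 0.1962] [-3.23 -0.96 17.72] 0.0006 9.2 [ 0.38  0.23  1.72 -0.    1.18 -0.23]
plunger ((587.8933715820312, 260.40887451171875), (40.23521041870117, 38.40774917602539), 38.5535888671875) 0.2161302730657842
bar ((513.3212890625, 253.19642639160156), (43.74017333984375, 13.06106948852539), 5.448663711547852) 0.20018803213039468
jar ((459.35980224609375, 246.37356567382812), (47.837581634521484, 48.14499282836914), 77.8251724243164) 0.07559268708251399
end 47.69 [0.4803 0.235  0.4184] [ 0.41 -0.28 -0.41] 0.0004 0.0 [ 0.41 -0.06  1.64 -0.    1.57 -0.2 ]
```

The second stop was reached: the plate stopped at 0.1962 while force rose to 18 N. It then came fully back up. Handing in.

```bash
python3 -c "
from cell import order
print(order.close_job())"
```

```text
the job is handed in; nothing more can be done
None
```

The job is handed in at about 48 s on the robot's clock: the jar stands upright within about 3 mm of centre under the spout, the selector is dropped in line with it, and the plunger was pressed to its second stop, held 1 s and came fully back up.

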